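# Clip the sprung jig clamp onto the template board's edge

## Robot

A 6-joint arm with a two-finger parallel gripper is mounted at the origin on the work surface; the furniture and walls round the work are solid. World frame = base frame: x ahead of the robot, y to its left, z up, the work surface at z = 0. Lengths are in m, angles in rad, forces in N, time in s.
With the tool pointing down it reaches from about 0.35 to 0.775 m from the base axis. Payload 5.5 kg.
Tool frame: the origin (TCP) lies at the very end of the fingers, on their centre line; the grasp point (between the pads) lies behind it (env.hold_point_z is the z of the grasp point in the tool frame, in m); z points along the fingers, y is the line along which they close (so a half turn about z gives the same grasp; the last joint's range is limited). The gripper opens to 85 mm and grips with 20 to 120 N. Pads are 22 mm wide; open, the fingers measure 114 mm over their backs; the gripper's body (76 mm by 85 mm) begins 54 mm behind the grasp point. The pads swing forward as they close: fully open they stand 13 mm farther back than shut.
Start: joints at [1.137, 0.313, 0.046, 1.304, 0, 1.431], TCP at [0.167, 0.55, 0.231] pointing down, gripper open.
Joint ranges: [-2.76, 2.76], [-0.86, 1.69], [-1.03, 1.26], [-2.2, 2.34], [-1.47, 1.5], [-3.14, 3.14]. Speed limits (rad/s): [2.57, 2.57, 3.14, 3.14, 3.14, 3.14].

## Interface

Orientations are given as a unit quaternion [w, x, y, z].
In Python, from workcell import env gives the robot as it stands.
- The arm moves only by the tool arm_command, never from a script. Its argument "rows" is a list of rows, each an object with "delta_pos": the shift along the tool's x, y, z scaled (see below), a list of three; "rot": the turn, a rotation vector about the tool's x, y, z scaled (see below), a list of three; "fingers": the closure, from 0 (fully open) to 1 (shut). A call has 1 to 20 rows; each row shifts and turns the commanded pose from where the row before left it, along the tool's axes as they then stand; what a row does not reach is not made up. The controller multiplies each number of a shift by 0.02 m and each number of a turn by 360 degrees. A row lasts 1/10 s, in which the tool goes at most 50 mm and 8.59 degrees, less where a joint would pass 70% of its speed; a pose out of reach is approached as far as the arm can. A call with a number of a shift or a turn outside -1 to 1 is refused whole. A call with a gripper value outside its range is refused whole. The fingers move at their own pace and stop on an object; "squeeze" is the grip in N (left out, the last holds). Time passes only in rows, so rows that do not move let the fingers close. It gives the time, the measured TCP pose, the force and the opening at its end, in the units of the state.
- env.get_state(): the state, without advancing time (a new reading comes with each control period).
- env.read_camera(name): name is "scene" or "top" or "wrist"; returns (picture, depth): 420x560x3 uint8, blue, green, red; 420x560 float32, m along the optical axis (not along the pixel's ray), 0 where there is no reading.
- env.get_calibration(name): a dict with "mtx" (3x3 intrinsics, pixels), "R" (3x3) and "t" (3): a world point X has camera coordinates R X + t. Camera axes: x right, y down, z forward; pixel columns grow to the right and rows downward; lengths in m; the calibration is good to about 2 mm. A picture is of the moment at which its call begins: read the wrist's pose just before it. get_calibration takes no time and is no camera call; for the wrist camera it gives the pose at the moment of the call.
- env.hand_in(): hands the job in, once; it reports no verdict.
The state is a dict: "clock": time; "joint_pos": joint angles; "qvel": joint speeds; "tau": joint torques, N m; "tcp_pos": TCP position; "orientation": TCP orientation; "wrist_force": force on the tool from outside, world axes, zero at the start; "ft_torque": the same for the moment, N m; "finger_gap": finger opening in m.
Only numpy, scipy, OpenCV 4.12 (cv2) and the standard library are available. Lean on these libraries where they do the work, as an engineer would, in place of code of your own. Each camera call takes 0.05 s, during which the arm holds its last target. There are 200 camera calls.

## Task

Secure the template board in the jig: without tripping its jaw, push the sliding clamp along until its throat is fully home on the board's edge, then slide the thumb latch sideways so that the sprung jaw snaps down onto the board. Leave the clamp home on the edge with the jaw gripping the board, and do not disturb the glue pot, thread cone or swatch book.

Things in the scene. Friction and masses are not known exactly. Their poses are not given: they have to be found in the camera images.
- jig: the fixed jig, a dark steel base plate 410 x 190 x 12 mm, screwed down. Its origin is on the table under the plate's middle; its x axis points along the slide from the clamp (at -x) to the board (at +x), z up. At its +x half is an aluminium bed whose top is at z = 38 mm, with a 166 mm wide end fence whose face is at x = +190 mm and low strips along both sides.
- board_edge (a point): middle of the clamp-side edge of the loose plywood template board (160 along jig x, 150 wide, 10 mm thick, 0.25 to 0.5 kg) that lies on the bed, 38 to 48 mm above the table. The edge overhangs the bed by 30 mm or more. The board may stand up to 8 mm short of the end fence and is then pushed against the fence by the clamp.
- throat (a point): middle of the flat back face of the clamp's throat, 43 mm above the table, on the sliding grey clamp. Same axes as the jig. The throat is fully home when this face meets the board's edge. The 10 mm thick lower jaw reaches 26 mm ahead of the face and passes under the board.
- push_plate (a point): centre (70 mm above the table) of the rear, -x face of the upright push plate at the back of the clamp, 105 mm behind the throat face: plate 60 mm wide, from 34 to 94 mm above the table, 10 mm thick. Only the flat base and two 6 mm high slide bars lie behind it. Pushing it along jig +x moves the clamp: about 2.5 N of friction, up to 7 N while it also pushes the board; the clamp stays where it is left.
- latch_tab (a point): middle of the outer (+y) face of the thumb latch's upright tab on the clamp's +y side, 70 mm above the table: tab 35 mm long along x, 8 mm thick, from 46 to 88 mm above the table, 67 mm behind the throat face and 60 mm to its +y side when latched. Push it toward jig -y: it needs 3 to 4 N.
- latch (a joint): travel of the thumb latch toward jig -y, m: 0 to 0.002 latched at the start, lets go of the jaw at about 0.010, end of travel 0.018. It has friction only and stays where left.
- carriage (a joint): travel of the clamp along jig +x, m; the throat face lies at jig x = -0.085 + this value; it starts between 0 and 0.05 and can go to 0.125.
- jaw (a joint): angle of the sprung upper jaw, rad: about 0.67 held open by the latch at the start, nose 25 mm above the board; about 0.21 when gripping the board; 0 shut on nothing. The spring presses the board with about 8 N. Once shut the jaw blocks the throat and is not meant to be latched open again by the robot.
- jaw_pad (a point): underside of the black rubber roller at the jaw's nose, the part that bears on the board, 20 mm ahead of the throat face; the steel jaw is 34 mm wide and hinged 30 mm behind the throat face, 62 mm above the table.
- glue_pot_mid (a point): centre of the glue pot (71 mm diameter, 110 mm tall), a bystander
- thread_cone_mid (a point): centre of the thread cone (52 mm diameter, 105 mm tall), a bystander
- swatch_book_mid (a point): centre of the leather swatch book (102 x 119 x 17 mm, lying flat), a bystander

How it is judged:
By the outcome, as a careful person would: the job done as asked, in the order asked, and still so for the second after the job is handed in, with the robot touching nothing.
It also fails if it takes over 45 s, if anything falls off the work surface, if the arm or the gripper's body presses on something with over 40 N, if the wrist force passes 120 N, or if a joint passes its speed limit or range.

## Working session

There is one attempt and no reset: what is moved stays moved. The work goes in short steps, Python scripts to look and compute and a tool call to move; the robot and the scene stay as the last step left them, time stands still between calls to the robot, and variables do not carry over. Pictures are saved under pics/ and viewed, on a budget of 10 in all, crops included, one or two more only if the job needs it, and the job is handed in when it is done.

Besides the shell and the picture viewer there is one more tool, called as a command line: name --argument value ..., lists and objects as JSON in quotes. arm_command: Moves the arm, as the interface text tells. Shifts and turns lie within -1 to 1; 1 stands for 0.02 m of shift or 360 degrees of turn. Its arguments: {"type":"object","properties":{"rows":{"type":"array","items":{"type":"object","properties":{"delta_pos":{"type":"array","items":{"type":"number","minimum":-1,"maximum":1}},"rot":{"type":"array","items":{"type":"number","minimum":-1,"maximum":1}},"fingers":{"type":"number"}}}},"squeeze":{"type":"number"}},"required":["rows"]}

```bash
mkdir -p pics; python3 - <<'E'
from workcell import env
import cv2,numpy as np
print(env.get_state(), env.hold_point_z)
for n in("scene","top"):
    p,d=env.read_camera(n); c=env.get_calibration(n)
    cv2.imwrite(f"pics/{n}0.png",p); np.savez(f"{n}0.npz",p=p,d=d,**c)
    print(n,c, (d==0).mean())
E
```

```text
{'clock': 0.0, 'joint_pos': array([1.13740909e+00, 3.14018649e-01, 4.49743251e-02, 1.30357947e+00,
       1.35096167e-05, 1.43121849e+00]), 'qvel': array([-0.00100712,  0.00039455,  0.0002265 , -0.00195843, -0.00121179,
        0.00076243]), 'tau': array([-7.99218287e-04, -4.80628288e+01,  2.98530865e+01,  1.92763796e-02,
       -1.69406721e-04,  1.94190733e-06]), 'tcp_pos': array([0.16629971, 0.54990022, 0.23039657]), 'orientation': array([-2.64681985e-04,  1.46376823e-01,  9.89228483e-01, -8.74583658e-04]), 'wrist_force': array([ 0.12337981, -0.01106245, -0.64077665]), 'ft_torque': array([ 0.02701496,  0.03292378, -0.02669826]), 'finger_gap': 0.08539859214070374} -0.0187
scene {'mtx': array([[439.55014881,   0.        , 270.16840154],
       [  0.        , 439.55014881, 206.54223851],
       [  0.        ,   0.        ,   1.        ]]), 'R': array([[ 0.85182618, -0.52367104, -0.012681  ],
       [-0.40977569, -0.65108817, -0.63888033],
       [ 0.32630667,  0.54941136, -0.76920161]]), 't': array([-0.48480778,  0.28171946,  1.05061143])} 0.003983843537414966
top {'mtx': array([[521.75653888,   0.        , 286.47568051],
       [  0.        , 521.75653888, 208.53564704],
       [  0.        ,   0.        ,   1.        ]]), 'R': array([[-0.03926771, -0.99922809,  0.00113196],
       [-0.9775198 ,  0.03817971, -0.20735803],
       [ 0.20715475, -0.00924899, -0.97826447]]), 't': array([0.02155337, 0.56604412, 1.53547628])} 0.004128401360544218
```

View pics/top0.png

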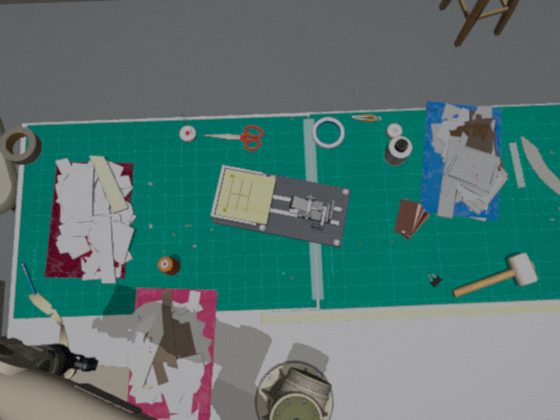

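View pics/scene0.png

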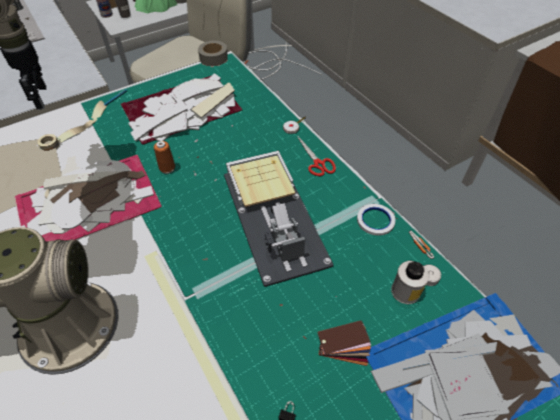

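Top view: the jig is at about (280,205) with the board to the left, so jig +x is image left (world +y). The thread cone is at (168,265), the glue pot at (400,150) and the swatch book at (410,218). Next I'll measure the jig from the height map and look at enlarged crops.

```bash
cat > h.py <<'E'
import numpy as np,cv2
def cloud(d,K,R,t):
    v,u=np.mgrid[:d.shape[0],:d.shape[1]]
    c=np.stack([(u-K[0,2])/K[0,0]*d,(v-K[1,2])/K[1,1]*d,d],-1)
    return (c-t)@R          # R^T (c-t)
def ray(u,v,z,K,R,t):
    r=R.T@np.linalg.solve(K,[u,v,1.]); o=-R.T@t
    return o+r*(z-o[2])/r[2]
def proj(X,K,R,t):
    c=K@(R@np.asarray(X,float)+t); return c[:2]/c[2]
E
python3 - <<'E'
from h import *
for n in("top","scene"):
    f=np.load(n+"0.npz"); p,d=f["p"],f["d"]; K,R,t=f["mtx"],f["R"],f["t"]
    X=cloud(d,K,R,t); z=X[...,2]
    roi=(abs(X[...,0]-0.55)<.2)&(abs(X[...,1])<.32)
    hsv=cv2.cvtColor(p,cv2.COLOR_BGR2HSV)
    m=((hsv[...,1]<90)&(hsv[...,2]<110)&(abs(z-.012)<.008)&roi).astype(np.uint8)
    m=cv2.morphologyEx(m,cv2.MORPH_OPEN,np.ones((3,3)))
    # everything above 6mm in jig component
    a=((z>.007)&roi).astype(np.uint8); k,l,s,_=cv2.connectedComponentsWithStats(a)
    i=1+np.argmax(s[1:,4]); P=X[l==i]
    print(n,k,s[i], "table z",np.median(z[roi&(hsv[...,1]>150)]))
    print(" jig rect all",cv2.minAreaRect(P[:,:2].astype(np.float32)))
    b=(hsv[...,0]>15)&(hsv[...,0]<35)&(hsv[...,1]>60)&(hsv[...,2]>120)&(z>.03)&(z<.06)&roi
    print(" board rect",cv2.minAreaRect(X[b][:,:2].astype(np.float32)),np.median(z[b]),b.sum())
p=np.load("top0.npz")["p"][155:255,200:360]
q=np.load("scene0.npz")["p"][145:290,220:340]
cv2.imwrite("pics/c1.png",cv2.resize(p,None,fx=5,fy=5,interpolation=cv2.INTER_CUBIC))
cv2.imwrite("pics/c2.png",cv2.resize(q,None,fx=4.1,fy=4.1,interpolation=cv2.INTER_CUBIC))
E
```

```text
top 604 [ 208  165  142   82 7533] table z 0.0004149599255525442
 jig rect all ((0.592410683631897, 0.021835193037986755), (0.4240496754646301, 0.19975754618644714), 76.86649322509766)
 board rect ((0.6091553568840027, 0.12478988617658615), (0.1574607789516449, 0.1381845623254776), 76.32683563232422) 0.048600509536318476 441
scene 2 [ 224  151  110  135 8302] table z -0.0002902418648683471
 jig rect all ((0.5902836918830872, 0.013351425528526306), (0.41341057419776917, 0.19111892580986023), 76.50965118408203)
 board rect ((0.6151496171951294, 0.12168598175048828), (0.16298545897006989, 0.14770109951496124), 75.72488403320312) 0.04784401673249831 1331
```

View pics/c1.png

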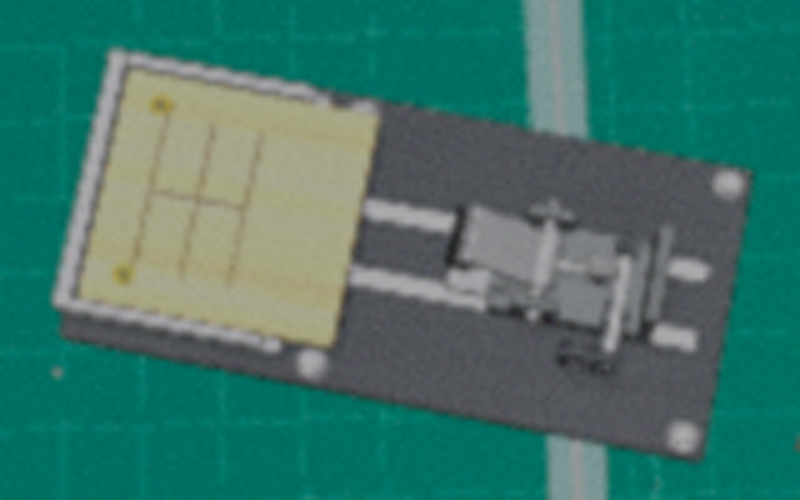

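View pics/c2.png

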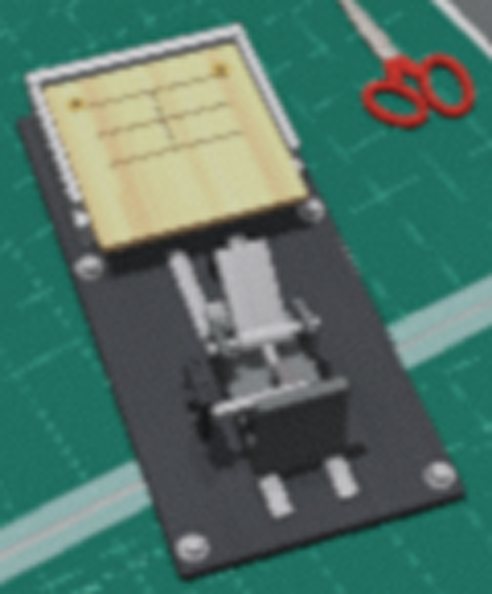

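Crops: in c1 the dark push plate is the strip at about (660,275), the latch tab is the dark upright at (585,358), the jaw is at (500,240) and the board's edge runs from (375,110) to (335,345). c2 shows the rear face of the push plate at (300,430) and the latch tab at (200,400). The jig +x axis is at about 76.5° in the world. Next I'll refine the pose and locate the clamp in the jig frame.

```bash
python3 - <<'E'
from h import *
F={n:np.load(n+"0.npz") for n in("top","scene")}
C={n:(f["mtx"],f["R"],f["t"]) for n,f in F.items()}
px=lambda n,u,v:((u/5+200-.4,v/5+155-.4) if n=="top" else (u/4.1+220-.4,v/4.1+145-.4))
P=lambda n,u,v,z:ray(*px(n,u,v),z,*C[n])
print("plate rear corners top",P("top",750,170,.012)[:2],P("top",703,461,.012)[:2]," scene",P("scene",465,494,.012)[:2],P("scene",182,576,.012)[:2])
th=np.radians(76.5); ex=np.array([np.cos(th),np.sin(th)]); ey=np.array([-ex[1],ex[0]])
o=np.array([.5903,.0134])
def J(X): q=X[...,:2]-o; return np.stack([q@ex,q@ey,X[...,2]],-1)
np.set_printoptions(precision=4,suppress=True)
for n,l in {"top":[(750,170),(703,461)],"scene":[(465,494),(182,576)]}.items():
    for c in l: print(n,"corner jig",J(P(n,*c,.012)))
for c in [(378,112),(335,347)]: print("top board edge",J(P("top",*c,.048)))
for c in [(308,195),(107,250)]: print("scene board edge",J(P("scene",*c,.048)))
print("plate top rear edge scene",J(P("scene",260,407,.094)),J(P("scene",346,385,.094)))
print("plate top rear edge top",J(P("top",671,228,.094)),J(P("top",655,318,.094)))
for n in F:
    Q=J(cloud(F[n]["d"],*C[n])); 
    m=(abs(Q[...,1])<.09)&(Q[...,0]>-.2)&(Q[...,0]<.02)
    A=Q[m&(Q[...,2]>.085)]
    print(n,"high pts",len(A),"x pct",np.percentile(A[:,0],[0,5,25,50,75,95,100]),"y",np.percentile(A[:,1],[0,5,50,95,100]),"zmax",A[:,2].max())
    T=Q[m&(Q[...,2]>.04)&(Q[...,1]>.04)]; print(" tab pts",len(T)); print(np.percentile(T,[2,25,50,75,98],axis=0))
    B=Q[m&(Q[...,2]>.04)&(Q[...,2]<.088)&(abs(Q[...,1])<.025)]; print(" body x", np.percentile(B[:,0],[0,2,5,10,20]), "front",np.percentile(B[:,0],[95,99,100]))
    for k,g,h in (("cone",(.45,.3),0),("pot",(.65,-.2),0),("book",(.5,-.2),0)): pass
    X=cloud(F[n]["d"],*C[n]); a=((X[...,2]>.012)&(X[...,0]>.25)&(X[...,0]<.85)&(abs(X[...,1])<.5)).astype(np.uint8)
    k,l,s,cc=cv2.connectedComponentsWithStats(a)
    for i in range(1,k):
        if s[i,4]>60: W=X[l==i]; print("  obj",s[i,4],W.min(0),W.max(0))
E
```

```text
plate rear corners top [ 0.63331251 -0.2039079 ] [ 0.44875293 -0.16280375]  scene [ 0.63144855 -0.20827896] [ 0.45039194 -0.16397238]
top corner jig [-0.2013 -0.0926  0.012 ]
top corner jig [-0.2044  0.0965  0.012 ]
scene corner jig [-0.2059 -0.0918  0.012 ]
scene corner jig [-0.2051  0.0946  0.012 ]
top board edge [ 0.0354 -0.0742  0.048 ]
top board edge [0.0315 0.0769 0.048 ]
scene board edge [ 0.032  -0.0728  0.048 ]
scene board edge [0.0289 0.0728 0.048 ]
plate top rear edge scene [-0.1558  0.0281  0.094 ] [-0.1571 -0.0264  0.094 ]
plate top rear edge top [-0.1548 -0.0257  0.094 ] [-0.1552  0.0303  0.094 ]
top high pts 229 x pct [-0.1579 -0.1559 -0.1494 -0.0576 -0.0425 -0.0306 -0.0263] y [-0.0277 -0.0166  0.0059  0.0593  0.0641] zmax 0.10524838728685941
 tab pts 64
[[-0.1374  0.0427  0.0542]
 [-0.1312  0.0567  0.0724]
 [-0.1232  0.0604  0.0825]
 [-0.1134  0.0619  0.0875]
 [-0.1043  0.0635  0.0939]]
 body x [-0.1546 -0.1481 -0.1462 -0.1402 -0.1301] front [-0.0455 -0.028  -0.0261]
  obj 752 [ 0.7068 -0.3975  0.0121] [ 0.8446 -0.322   0.1186]
  obj 142 [0.8111 0.2847 0.0123] [0.8497
[... 645 characters left out ...]
0.1064  0.0613  0.0905]]
 body x [-0.1615 -0.1599 -0.1595 -0.1588 -0.1579] front [-0.0594 -0.0411 -0.0296]
  obj 210 [0.4545 0.4746 0.012 ] [0.6149 0.4999 0.0367]
  obj 94 [0.8139 0.2823 0.012 ] [0.8496 0.3331 0.0211]
  obj 468 [0.3844 0.3299 0.0122] [0.4347 0.3794 0.1094]
  obj 6102 [ 0.4539 -0.2018  0.012 ] [0.7171 0.2326 0.1054]
  obj 819 [0.2503 0.2702 0.012 ] [0.3357 0.4845 0.049 ]
  obj 73 [ 0.7765 -0.1577  0.012 ] [ 0.8495 -0.0975  0.0173]
  obj 1322 [ 0.7075 -0.3978  0.0121] [ 0.8461 -0.3238  0.1136]
  obj 1035 [ 0.4736 -0.4268  0.012 ] [ 0.5948 -0.3336  0.0202]
  obj 390 [ 0.5299 -0.4998  0.0128] [ 0.652  -0.4709  0.0303]
  obj 111 [ 0.3173 -0.4636  0.0122] [ 0.3484 -0.4333  0.0244]
```

arm_command --rows '[{"delta_pos": [-0.5,-0.35,0],"fingers": 1},{"delta_pos": [-0.97,-0.686,0],"fingers": 1},{"delta_pos": [-0.97,-0.686,0],"fingers": 1},{"delta_pos": [-0.97,-0.686,0],"fingers": 1},{"delta_pos": [-0.97,-0.686,0],"fingers": 1},{"delta_pos": [-0.97,-0.686,0],"fingers": 1},{"delta_pos": [-0.97,-0.686,0],"fingers": 1},{"delta_pos": [-0.97,-0.686,0],"fingers": 1},{"delta_pos": [-0.97,-0.686,0],"fingers": 1},{"delta_pos": [-0.97,-0.686,0],"fingers": 1},{"delta_pos": [-0.97,-0.686,0],"fingers": 1},{"delta_pos": [-0.97,-0.686,0],"fingers": 1},{"delta_pos": [-0.97,-0.686,0],"fingers": 1},{"delta_pos": [-0.97,-0.686,0],"fingers": 1},{"delta_pos": [-0.97,-0.686,0],"fingers": 1},{"delta_pos": [-0.97,-0.686,0],"fingers": 1},{"delta_pos": [-0.5,-0.35,0],"fingers": 1}]'

```text
schema error: expected keys delta_pos, rot, fingers
```

arm_command --rows '[{"delta_pos": [-0.689,-0.99,0],"fingers": 1},{"delta_pos": [-0.689,-0.99,0],"fingers": 1},{"delta_pos": [-0.689,-0.99,0],"fingers": 1},{"delta_pos": [-0.689,-0.99,0],"fingers": 1},{"delta_pos": [-0.689,-0.99,0],"fingers": 1},{"delta_pos": [-0.689,-0.99,0],"fingers": 1},{"delta_pos": [-0.689,-0.99,0],"fingers": 1},{"delta_pos": [-0.689,-0.99,0],"fingers": 1},{"delta_pos": [-0.689,-0.99,0],"fingers": 1},{"delta_pos": [-0.689,-0.99,0],"fingers": 1},{"delta_pos": [-0.689,-0.99,0],"fingers": 1},{"delta_pos": [-0.689,-0.99,0],"fingers": 1},{"delta_pos": [-0.689,-0.99,0],"fingers": 1},{"delta_pos": [-0.689,-0.99,0],"fingers": 1},{"delta_pos": [-0.689,-0.99,0],"fingers": 1},{"delta_pos": [-0.689,-0.99,0],"fingers": 1},{"delta_pos": [-0.689,-0.99,0],"fingers": 1},{"delta_pos": [-0.689,-0.99,0],"fingers": 1},{"delta_pos": [-0.689,-0.99,0],"fingers": 1}]'

```text
schema error: expected keys delta_pos, rot, fingers
```

arm_command --rows '[{"rot": [0,0,0.0219],"fingers": 1},{"rot": [0,0,0.0219],"fingers": 1},{"rot": [0,0,0.0219],"fingers": 1},{"rot": [0,0,0.0219],"fingers": 1},{"rot": [0,0,0.0219],"fingers": 1},{"rot": [0,0,0.0219],"fingers": 1},{"rot": [0,0,0.0219],"fingers": 1},{"rot": [0,0,0.0219],"fingers": 1},{"rot": [0,0,0.0219],"fingers": 1},{"rot": [0,0,0.0219],"fingers": 1},{"rot": [0,0,0.0219],"fingers": 1},{"fingers": 1},{"fingers": 1}]'

```text
schema error: expected keys delta_pos, rot, fingers
```

All three keys are required in every row, so I'm resending with them.

arm_command --rows '[{"delta_pos": [-0.5,-0.35,0],"rot": [0,0,0],"fingers": 1},{"delta_pos": [-0.97,-0.686,0],"rot": [0,0,0],"fingers": 1},{"delta_pos": [-0.97,-0.686,0],"rot": [0,0,0],"fingers": 1},{"delta_pos": [-0.97,-0.686,0],"rot": [0,0,0],"fingers": 1},{"delta_pos": [-0.97,-0.686,0],"rot": [0,0,0],"fingers": 1},{"delta_pos": [-0.97,-0.686,0],"rot": [0,0,0],"fingers": 1},{"delta_pos": [-0.97,-0.686,0],"rot": [0,0,0],"fingers": 1},{"delta_pos": [-0.97,-0.686,0],"rot": [0,0,0],"fingers": 1},{"delta_pos": [-0.97,-0.686,0],"rot": [0,0,0],"fingers": 1},{"delta_pos": [-0.97,-0.686,0],"rot": [0,0,0],"fingers": 1},{"delta_pos": [-0.97,-0.686,0],"rot": [0,0,0],"fingers": 1},{"delta_pos": [-0.97,-0.686,0],"rot": [0,0,0],"fingers": 1},{"delta_pos": [-0.97,-0.686,0],"rot": [0,0,0],"fingers": 1},{"delta_pos": [-0.97,-0.686,0],"rot": [0,0,0],"fingers": 1},{"delta_pos": [-0.97,-0.686,0],"rot": [0,0,0],"fingers": 1},{"delta_pos": [-0.97,-0.686,0],"rot": [0,0,0],"fingers": 1},{"delta_pos": [-0.5,-0.35,0],"rot": [0,0,0],"fingers": 1}]'

```text
clock: 1.8
tcp_pos: [0.4012, 0.2481, 0.2312]
orientation: [0.0, 0.147, 0.989, -0.0]
wrist_force: [-1.1, -0.0, -0.2]
finger_gap: 0.0001
```

arm_command --rows '[{"delta_pos": [-0.689,-0.99,0],"rot": [0,0,0],"fingers": 1},{"delta_pos": [-0.689,-0.99,0],"rot": [0,0,0],"fingers": 1},{"delta_pos": [-0.689,-0.99,0],"rot": [0,0,0],"fingers": 1},{"delta_pos": [-0.689,-0.99,0],"rot": [0,0,0],"fingers": 1},{"delta_pos": [-0.689,-0.99,0],"rot": [0,0,0],"fingers": 1},{"delta_pos": [-0.689,-0.99,0],"rot": [0,0,0],"fingers": 1},{"delta_pos": [-0.689,-0.99,0],"rot": [0,0,0],"fingers": 1},{"delta_pos": [-0.689,-0.99,0],"rot": [0,0,0],"fingers": 1},{"delta_pos": [-0.689,-0.99,0],"rot": [0,0,0],"fingers": 1},{"delta_pos": [-0.689,-0.99,0],"rot": [0,0,0],"fingers": 1},{"delta_pos": [-0.689,-0.99,0],"rot": [0,0,0],"fingers": 1},{"delta_pos": [-0.689,-0.99,0],"rot": [0,0,0],"fingers": 1},{"delta_pos": [-0.689,-0.99,0],"rot": [0,0,0],"fingers": 1},{"delta_pos": [-0.689,-0.99,0],"rot": [0,0,0],"fingers": 1},{"delta_pos": [-0.689,-0.99,0],"rot": [0,0,0],"fingers": 1},{"delta_pos": [-0.689,-0.99,0],"rot": [0,0,0],"fingers": 1},{"delta_pos": [-0.689,-0.99,0],"rot": [0,0,0],"fingers": 1},{"delta_pos": [-0.689,-0.99,0],"rot": [0,0,0],"fingers": 1},{"delta_pos": [-0.689,-0.99,0],"rot": [0,0,0],"fingers": 1}]'

```text
clock: 3.7
tcp_pos: [0.542, -0.1868, 0.2311]
orientation: [-0.0, 0.146, 0.989, 0.0]
wrist_force: [-0.1, 0.5, 0.4]
finger_gap: 0.0002
```

arm_command --rows '[{"delta_pos": [0,0,0],"rot": [0,0,0.0219],"fingers": 1},{"delta_pos": [0,0,0],"rot": [0,0,0.0219],"fingers": 1},{"delta_pos": [0,0,0],"rot": [0,0,0.0219],"fingers": 1},{"delta_pos": [0,0,0],"rot": [0,0,0.0219],"fingers": 1},{"delta_pos": [0,0,0],"rot": [0,0,0.0219],"fingers": 1},{"delta_pos": [0,0,0],"rot": [0,0,0.0219],"fingers": 1},{"delta_pos": [0,0,0],"rot": [0,0,0.0219],"fingers": 1},{"delta_pos": [0,0,0],"rot": [0,0,0.0219],"fingers": 1},{"delta_pos": [0,0,0],"rot": [0,0,0.0219],"fingers": 1},{"delta_pos": [0,0,0],"rot": [0,0,0.0219],"fingers": 1},{"delta_pos": [0,0,0],"rot": [0,0,0.0219],"fingers": 1},{"delta_pos": [0,0,0],"rot": [0,0,0],"fingers": 1},{"delta_pos": [0,0,0],"rot": [0,0,0],"fingers": 1}]'

```text
clock: 5.0
tcp_pos: [0.542, -0.1859, 0.2312]
orientation: [-0.0, 0.785, 0.62, -0.0]
wrist_force: [0.2, 0.1, -0.6]
finger_gap: -0.0003
```

arm_command --rows '[{"delta_pos": [0,0,0.95],"rot": [0,0,0],"fingers": 1},{"delta_pos": [0,0,0.95],"rot": [0,0,0],"fingers": 1},{"delta_pos": [0,0,0.95],"rot": [0,0,0],"fingers": 1},{"delta_pos": [0,0,0.95],"rot": [0,0,0],"fingers": 1},{"delta_pos": [0,0,0.95],"rot": [0,0,0],"fingers": 1},{"delta_pos": [0,0,0.95],"rot": [0,0,0],"fingers": 1},{"delta_pos": [0,0,0.95],"rot": [0,0,0],"fingers": 1},{"delta_pos": [0,0,0.95],"rot": [0,0,0],"fingers": 1},{"delta_pos": [0,0,0.95],"rot": [0,0,0],"fingers": 1},{"delta_pos": [0.5,0,0],"rot": [0,0,0],"fingers": 1},{"delta_pos": [0.5,0,0],"rot": [0,0,0],"fingers": 1},{"delta_pos": [0,0,0],"rot": [0,0,0],"fingers": 1}]'

```text
clock: 6.2
tcp_pos: [0.5478, -0.1652, 0.0614]
orientation: [0.0, 0.785, 0.62, 0.001]
wrist_force: [-0.1, -0.6, 0.2]
finger_gap: 0.0
```

arm_command --rows '[{"delta_pos": [0.15,0,0],"rot": [0,0,0],"fingers": 1},{"delta_pos": [0.15,0,0],"rot": [0,0,0],"fingers": 1},{"delta_pos": [0.15,0,0],"rot": [0,0,0],"fingers": 1},{"delta_pos": [0.15,0,0],"rot": [0,0,0],"fingers": 1},{"delta_pos": [0.15,0,0],"rot": [0,0,0],"fingers": 1},{"delta_pos": [0.15,0,0],"rot": [0,0,0],"fingers": 1},{"delta_pos": [0.15,0,0],"rot": [0,0,0],"fingers": 1},{"delta_pos": [0.15,0,0],"rot": [0,0,0],"fingers": 1},{"delta_pos": [0.15,0,0],"rot": [0,0,0],"fingers": 1},{"delta_pos": [0.15,0,0],"rot": [0,0,0],"fingers": 1}]'

```text
clock: 7.2
tcp_pos: [0.554, -0.1373, 0.0604]
orientation: [0.0, 0.786, 0.619, -0.0]
wrist_force: [-0.8, -2.5, 1.4]
finger_gap: 0.0001
```

arm_command --rows '[{"delta_pos": [0.25,0,0],"rot": [0,0,0],"fingers": 1},{"delta_pos": [0.25,0,0],"rot": [0,0,0],"fingers": 1},{"delta_pos": [0.25,0,0],"rot": [0,0,0],"fingers": 1},{"delta_pos": [0.25,0,0],"rot": [0,0,0],"fingers": 1},{"delta_pos": [0.25,0,0],"rot": [0,0,0],"fingers": 1},{"delta_pos": [0.25,0,0],"rot": [0,0,0],"fingers": 1},{"delta_pos": [0.25,0,0],"rot": [0,0,0],"fingers": 1},{"delta_pos": [0.25,0,0],"rot": [0,0,0],"fingers": 1},{"delta_pos": [0.25,0,0],"rot": [0,0,0],"fingers": 1},{"delta_pos": [0.25,0,0],"rot": [0,0,0],"fingers": 1}]'

```text
clock: 8.2
tcp_pos: [0.5657, -0.0883, 0.0602]
orientation: [-0.0, 0.786, 0.619, -0.0]
wrist_force: [-1.4, -2.5, 2.5]
finger_gap: -0.0001
```

```bash
python3 - <<'E'
from workcell import env
import cv2,numpy as np
from h import *
p,d=env.read_camera("scene"); c=env.get_calibration("scene"); np.savez("scene1.npz",p=p,d=d,**c)
s=env.get_state(); print(s["tcp_pos"],s["wrist_force"])
cv2.imwrite("pics/c3.png",cv2.resize(p[120:290,190:350],None,fx=3.5,fy=3.5,interpolation=cv2.INTER_CUBIC))
E
```

```text
[ 0.56591754 -0.08748612  0.06022376] [ 0.49799931 -0.2290194   0.87123726]
```

View pics/c3.png

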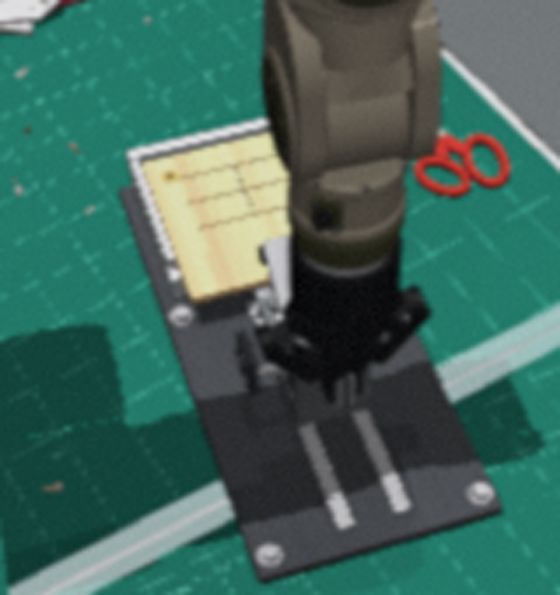

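The clamp is advancing with the jaw still open at (275,265), just short of the board's near edge at (200,300). I'll continue in smaller steps and watch the force.

arm_command --rows '[{"delta_pos": [0.15,0,0],"rot": [0,0,0],"fingers": 1},{"delta_pos": [0.15,0,0],"rot": [0,0,0],"fingers": 1},{"delta_pos": [0.15,0,0],"rot": [0,0,0],"fingers": 1},{"delta_pos": [0.1,0,0],"rot": [0,0,0],"fingers": 1}]'

```text
clock: 8.65
tcp_pos: [0.5682, -0.0778, 0.0602]
orientation: [-0.0, 0.786, 0.619, 0.0]
wrist_force: [-0.7, -2.3, 1.0]
finger_gap: 0.0003
```

arm_command --rows '[{"delta_pos": [0.1,0,0],"rot": [0,0,0],"fingers": 1}]'

```text
clock: 8.75
tcp_pos: [0.5687, -0.0759, 0.0602]
orientation: [-0.0, 0.786, 0.619, -0.0]
wrist_force: [-1.2, -1.8, 1.3]
finger_gap: 0.0
```

arm_command --rows '[{"delta_pos": [0.1,0,0],"rot": [0,0,0],"fingers": 1}]'

```text
clock: 8.85
tcp_pos: [0.5691, -0.074, 0.0602]
orientation: [-0.0, 0.786, 0.619, -0.0]
wrist_force: [-0.5, -3.1, 1.2]
finger_gap: -0.0003
```

arm_command --rows '[{"delta_pos": [0.075,0,0],"rot": [0,0,0],"fingers": 1}]'

```text
clock: 8.95
tcp_pos: [0.5695, -0.0725, 0.0602]
orientation: [-0.0, 0.786, 0.619, 0.0]
wrist_force: [-0.8, -2.7, -0.1]
finger_gap: -0.0001
```

arm_command --rows '[{"delta_pos": [0.075,0,0],"rot": [0,0,0],"fingers": 1}]'

```text
clock: 9.05
tcp_pos: [0.5698, -0.0711, 0.0602]
orientation: [-0.0, 0.786, 0.619, 0.0]
wrist_force: [-1.3, -2.3, 0.4]
finger_gap: 0.0002
```

arm_command --rows '[{"delta_pos": [0.05,0,0],"rot": [0,0,0],"fingers": 1}]'

```text
clock: 9.15
tcp_pos: [0.5701, -0.0701, 0.0602]
orientation: [-0.0, 0.786, 0.619, 0.0]
wrist_force: [-1.0, -1.9, 0.8]
finger_gap: -0.0001
```

arm_command --rows '[{"delta_pos": [0.05,0,0],"rot": [0,0,0],"fingers": 1}]'

```text
clock: 9.25
tcp_pos: [0.5703, -0.0692, 0.0602]
orientation: [-0.0, 0.786, 0.619, -0.0]
wrist_force: [-1.0, -2.9, 1.0]
finger_gap: 0.0
```

arm_command --rows '[{"delta_pos": [0.05,0,0],"rot": [0,0,0],"fingers": 1}]'

```text
clock: 9.35
tcp_pos: [0.5705, -0.0682, 0.0602]
orientation: [-0.0, 0.786, 0.619, -0.0]
wrist_force: [-0.1, -2.4, 0.3]
finger_gap: -0.0
```

arm_command --rows '[{"delta_pos": [0.05,0,0],"rot": [0,0,0],"fingers": 1}]'

```text
clock: 9.45
tcp_pos: [0.5707, -0.0673, 0.0602]
orientation: [-0.0, 0.786, 0.619, -0.0]
wrist_force: [-1.8, -1.3, -0.9]
finger_gap: 0.0002
```

arm_command --rows '[{"delta_pos": [0.05,0,0],"rot": [0,0,0],"fingers": 1}]'

```text
clock: 9.55
tcp_pos: [0.5709, -0.0665, 0.0602]
orientation: [0.0, 0.786, 0.619, -0.0]
wrist_force: [-0.6, -3.3, -0.6]
finger_gap: -0.0
```

arm_command --rows '[{"delta_pos": [0.05,0,0],"rot": [0,0,0],"fingers": 1}]'

```text
clock: 9.65
tcp_pos: [0.5712, -0.0656, 0.0602]
orientation: [0.0, 0.786, 0.619, -0.0]
wrist_force: [-1.4, -4.3, 0.7]
finger_gap: 0.0
```

arm_command --rows '[{"delta_pos": [0.05,0,0],"rot": [0,0,0],"fingers": 1}]'

```text
clock: 9.75
tcp_pos: [0.5714, -0.0645, 0.0602]
orientation: [0.0, 0.786, 0.619, -0.0]
wrist_force: [-2.2, -2.6, 0.8]
finger_gap: -0.0003
```

arm_command --rows '[{"delta_pos": [0.05,0,0],"rot": [0,0,0],"fingers": 1}]'

```text
clock: 9.85
tcp_pos: [0.5714, -0.0645, 0.0602]
orientation: [0.001, 0.786, 0.618, -0.001]
wrist_force: [-3.1, -9.7, 0.7]
finger_gap: -0.0004
```

arm_command --rows '[{"delta_pos": [0.05,0,0],"rot": [0,0,0],"fingers": 1}]'

```text
clock: 9.95
tcp_pos: [0.5714, -0.0645, 0.0602]
orientation: [0.001, 0.786, 0.618, -0.002]
wrist_force: [-4.2, -13.1, 0.6]
finger_gap: -0.0001
```

Hard stop at 14 N, well above the 7 N needed to push the board. I'll back off, rise, and move aside to check that the throat is home.

arm_command --rows '[{"delta_pos": [-0.3,0,0],"rot": [0,0,0],"fingers": 1},{"delta_pos": [-0.7,0,0],"rot": [0,0,0],"fingers": 1},{"delta_pos": [-0.5,0,-0.3],"rot": [0,0,0],"fingers": 1},{"delta_pos": [0,0,-1],"rot": [0,0,0],"fingers": 1},{"delta_pos": [0,0,-1],"rot": [0,0,0],"fingers": 1},{"delta_pos": [0,-1,-1],"rot": [0,0,0],"fingers": 1},{"delta_pos": [0,-1,-1],"rot": [0,0,0],"fingers": 1},{"delta_pos": [0,-1,-1],"rot": [0,0,0],"fingers": 1},{"delta_pos": [0,-1,0],"rot": [0,0,0],"fingers": 1},{"delta_pos": [0,-1,0],"rot": [0,0,0],"fingers": 1},{"delta_pos": [0,-1,0],"rot": [0,0,0],"fingers": 1},{"delta_pos": [0,-1,0],"rot": [0,0,0],"fingers": 1},{"delta_pos": [0,0,0],"rot": [0,0,0],"fingers": 1}]'

```text
clock: 11.25
tcp_pos: [0.4267, -0.0583, 0.1667]
orientation: [-0.001, 0.786, 0.619, 0.0]
wrist_force: [-0.8, -0.2, -0.1]
finger_gap: -0.0001
```

```bash
python3 - <<'E'
from workcell import env
import cv2,numpy as np
from h import *
np.set_printoptions(precision=4,suppress=True)
th=np.radians(76.6); ex=np.array([np.cos(th),np.sin(th)]); ey=np.array([-ex[1],ex[0]]); o=np.array([.5903,.0134])
s=env.get_state(); q=s["tcp_pos"][:2]-o; print("tcp jig",q@ex,q@ey,s["tcp_pos"][2],s["joint_pos"],s["wrist_force"])
im=[]
for n in("top","scene"):
    p,d=env.read_camera(n); c=env.get_calibration(n); K,R,t=c["mtx"],c["R"],c["t"]; np.savez(n+"2.npz",p=p,d=d,**c)
    X=cloud(d,K,R,t); g=X[...,:2]-o; Q=np.stack([g@ex,g@ey,X[...,2]],-1)
    m=(Q[...,0]>-.13)&(Q[...,0]<.0)
    T=Q[m&(Q[...,2]>.04)&(Q[...,2]<.1)&(Q[...,1]>.045)&(Q[...,1]<.08)]; print(n,"tab",len(T)); print(np.percentile(T,[2,25,50,75,98],axis=0))
    B=Q[m&(Q[...,2]>.04)&(Q[...,2]<.094)&(abs(Q[...,1])<.025)]; print(" rear x",np.percentile(B[:,0],[0,2,5,10,20]))
    N=Q[(Q[...,0]>0.0)&(Q[...,0]<.1)&(abs(Q[...,1])<.03)&(Q[...,2]>.055)]; print(" nose", len(N), N[:,0].max() if len(N) else 0, N[:,2].max() if len(N) else 0)
    r=(slice(155,255),slice(200,340)) if n=="top" else (slice(130,260),slice(215,335))
    im.append(cv2.resize(p[r],(560,400) if n=="top" else (369,400),interpolation=cv2.INTER_CUBIC)); 
cv2.imwrite("pics/c4.png",cv2.resize(np.hstack(im),None,fx=.86,fy=.86))
E
```

```text
tcp jig -0.1077071056603033 0.14254278058090458 0.16673586891920042 [-0.3233  0.0691 -0.4193  1.0833  0.0008  1.4845] [-0.7524 -0.2433 -0.07  ]
top tab 46
[[-0.0414  0.048   0.055 ]
 [-0.0354  0.0577  0.0744]
 [-0.029   0.0609  0.0838]
 [-0.0223  0.0623  0.0892]
 [-0.0163  0.0637  0.0939]]
 rear x [-0.0479 -0.0463 -0.0443 -0.0419 -0.0374]
 nose 311 0.09978944437786212 0.11130956532285778
scene tab 94
[[-0.0503  0.0463  0.0519]
 [-0.0476  0.0545  0.0656]
 [-0.0427  0.0574  0.0758]
 [-0.0302  0.0597  0.0866]
 [-0.0191  0.0613  0.0905]]
 rear x [-0.0726 -0.0717 -0.0709 -0.0705 -0.0698]
 nose 329 0.06011042965716423 0.10579177502498507
```

View pics/c4.png

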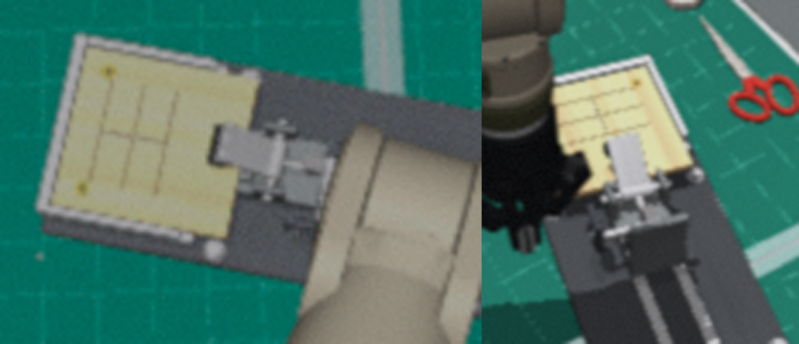

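The throat appears to be at the board's edge with the jaw open over the board. I'll check the board edge and fence gap with intensity profiles, before and after the push.

```bash
python3 - <<'E'
from h import *
th=np.radians(76.6); ex=np.array([np.cos(th),np.sin(th)]); ey=np.array([-ex[1],ex[0]]); o=np.array([.5903,.0134])
xs=np.arange(-.02,.22,.001)
from scipy.ndimage import map_coordinates as mc
for n in("top0","top2","scene0","scene2"):
    f=np.load(n+".npz"); K,R,t=f["mtx"],f["R"],f["t"]; p=f["p"].astype(float)
    sat=p[...,2]-p[...,0]   # yellow: R-B
    for y in ((-.06,-.05,-.04) if n!="x" else 0,(.04,.05,.06)):
        a=[]
        for yy in y:
            uv=np.array([proj([*(o+ex*x+ey*yy),.048],K,R,t) for x in xs]); a.append(mc(sat,[uv[:,1],uv[:,0]],order=1))
        a=np.mean(a,0); i=np.argmax(a>25); hi=np.median(a[60:160]); h=hi/2
        up=np.where((a[:-1]<h)&(a[1:]>=h))[0]; dn=np.where((a[:-1]>=h)&(a[1:]<h))[0]
        print(n,y[1],"hi",round(hi),"near edge",xs[up[:2]].round(4),"far",xs[dn[-2:]].round(4), "len",round(float(xs[dn[-1]]-xs[up[0]]),4) if len(up) and len(dn) else "")
E
```

```text
top0 -0.05 hi 36 near edge [0.032] far [0.194] len 0.162
top0 0.05 hi 36 near edge [0.032] far [0.194] len 0.162
top2 -0.05 hi 36 near edge [0.034] far [0.195] len 0.161
top2 0.05 hi 36 near edge [0.035] far [0.195] len 0.16
scene0 -0.05 hi 53 near edge [0.027] far [0.192] len 0.165
scene0 0.05 hi 53 near edge [0.027] far [0.192] len 0.165
scene2 -0.05 hi 55 near edge [0.03] far [0.194] len 0.164
scene2 0.05 hi 29 near edge [0.028 0.089] far [0.048 0.198] len 0.17
```

The board moved about 2–3 mm, its far edge is against the fence, and the throat is on the near edge, so the clamp is home. Next is the latch: bring the closed fingers beside the tab at jig (-0.032, 0.08).

arm_command --rows '[{"delta_pos": [0.95,0,0],"rot": [0,0,0],"fingers": 1},{"delta_pos": [0.95,0,0],"rot": [0,0,0],"fingers": 1},{"delta_pos": [0.95,0,0],"rot": [0,0,0],"fingers": 1},{"delta_pos": [0.93,0,0],"rot": [0,0,0],"fingers": 1},{"delta_pos": [0,0,0.9],"rot": [0,0,0],"fingers": 1},{"delta_pos": [0,0,0.9],"rot": [0,0,0],"fingers": 1},{"delta_pos": [0,0,0.9],"rot": [0,0,0],"fingers": 1},{"delta_pos": [0,0,0.9],"rot": [0,0,0],"fingers": 1},{"delta_pos": [0,0,0.9],"rot": [0,0,0],"fingers": 1},{"delta_pos": [0,0,0.9],"rot": [0,0,0],"fingers": 1},{"delta_pos": [0,0.5,0],"rot": [0,0,0],"fingers": 1},{"delta_pos": [0,0.5,0],"rot": [0,0,0],"fingers": 1},{"delta_pos": [0,0.5,0],"rot": [0,0,0],"fingers": 1},{"delta_pos": [0,0.5,0],"rot": [0,0,0],"fingers": 1},{"delta_pos": [0,0.5,0],"rot": [0,0,0],"fingers": 1},{"delta_pos": [0,0.4,0],"rot": [0,0,0],"fingers": 1},{"delta_pos": [0,0,0],"rot": [0,0,0],"fingers": 1}]'

```text
clock: 13.05
tcp_pos: [0.5046, 0.0006, 0.0586]
orientation: [0.001, 0.786, 0.619, 0.001]
wrist_force: [-0.2, 0.8, 0.8]
finger_gap: 0.0001
```

```bash
cat >> h.py <<'E'
th=np.radians(76.6); ex=np.array([np.cos(th),np.sin(th)]); ey=np.array([-ex[1],ex[0]]); o=np.array([.5903,.0134])
def tcpjig(env):
    s=env.get_state(); q=s["tcp_pos"][:2]-o; f=s["wrist_force"][:2]
    print("tcp jig",round(q@ex,4),round(q@ey,4),s["tcp_pos"][2].round(4),"F jig",round(f@ex,1),round(f@ey,1),"t",s["clock"])
E
python3 - <<'E'
from h import *
from workcell import env
tcpjig(env); p,d=env.read_camera("scene"); tcpjig(env)
cv2.imwrite("pics/c5.png",cv2.resize(p[130:260,205:335],None,fx=4.4,fy=4.4,interpolation=cv2.INTER_CUBIC))
E
```

```text
tcp jig -0.0323 0.0804 0.0586 F jig 0.8 0.3 t 13.05
tcp jig -0.0322 0.0815 0.0584 F jig 0.6 0.6 t 13.1
```

View pics/c5.png

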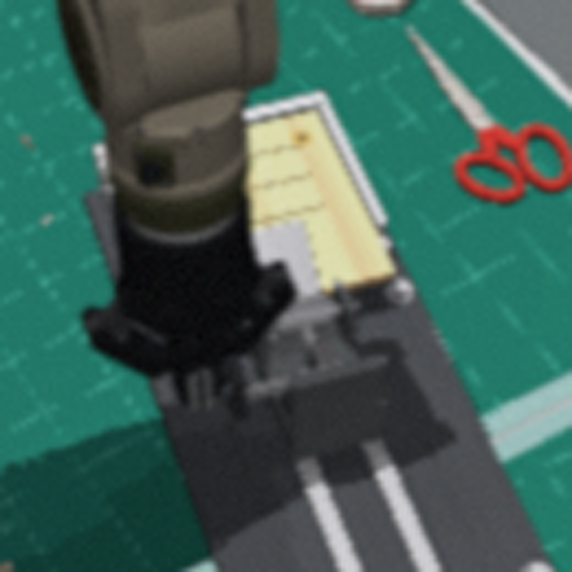

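The fingers at (200,385) are just outboard of the tab at (235,385), and the jaw is still open. Pushing toward jig -y.

arm_command --rows '[{"delta_pos": [0,0.1,0],"rot": [0,0,0],"fingers": 1},{"delta_pos": [0,0.1,0],"rot": [0,0,0],"fingers": 1},{"delta_pos": [0,0.1,0],"rot": [0,0,0],"fingers": 1},{"delta_pos": [0,0.1,0],"rot": [0,0,0],"fingers": 1},{"delta_pos": [0,0.1,0],"rot": [0,0,0],"fingers": 1}]'

```text
clock: 13.6
tcp_pos: [0.51, -0.0007, 0.058]
orientation: [-0.002, 0.786, 0.619, -0.002]
wrist_force: [-11.3, 1.3, 7.6]
finger_gap: -0.0003
```

arm_command --rows '[{"delta_pos": [0,0.1,0],"rot": [0,0,0],"fingers": 1},{"delta_pos": [0,0.1,0],"rot": [0,0,0],"fingers": 1}]'

```text
clock: 13.8
tcp_pos: [0.5128, -0.0013, 0.0578]
orientation: [-0.003, 0.785, 0.619, -0.002]
wrist_force: [-9.9, 1.6, 7.1]
finger_gap: -0.0003
```

arm_command --rows '[{"delta_pos": [0,0.1,0],"rot": [0,0,0],"fingers": 1},{"delta_pos": [0,0.1,0],"rot": [0,0,0],"fingers": 1}]'

```text
clock: 14.0
tcp_pos: [0.5167, -0.0022, 0.0578]
orientation: [-0.003, 0.785, 0.619, -0.002]
wrist_force: [-10.0, 2.5, 7.1]
finger_gap: 0.0004
```

arm_command --rows '[{"delta_pos": [0,0.1,0],"rot": [0,0,0],"fingers": 1},{"delta_pos": [0,0.1,0],"rot": [0,0,0],"fingers": 1}]'

```text
clock: 14.2
tcp_pos: [0.5242, -0.004, 0.0581]
orientation: [-0.0, 0.786, 0.619, -0.0]
wrist_force: [-0.7, -0.3, 0.1]
finger_gap: -0.0002
```

```bash
python3 - <<'E'
from h import *
from workcell import env
tcpjig(env)
E
```

```text
tcp jig -0.0323 0.0603 0.0581 F jig -0.5 0.6 t 14.2
```

```bash
python3 - <<'E'
from h import *
from workcell import env
p,d=env.read_camera("scene"); tcpjig(env)
q,d2=env.read_camera("top")
cv2.imwrite("pics/c6.png",np.hstack([cv2.resize(p[130:260,205:335],(430,430),interpolation=cv2.INTER_CUBIC),cv2.resize(q[160:250,200:290],(360,430),interpolation=cv2.INTER_CUBIC)]))
E
```

```text
tcp jig -0.0323 0.0596 0.0582 F jig -0.5 0.8 t 14.25
```

View pics/c6.png

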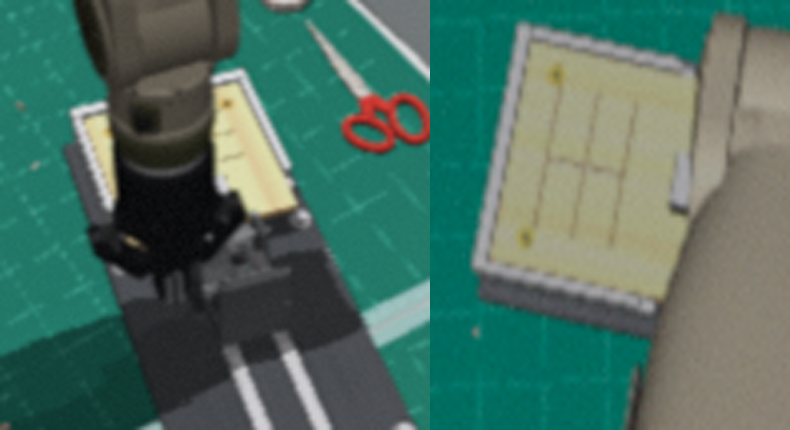

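The arm hides the jaw; only its nose shows, at (680,180). I'll retract and measure the jaw and tab.

arm_command --rows '[{"delta_pos": [0,-0.3,0],"rot": [0,0,0],"fingers": 1},{"delta_pos": [0,-0.7,0],"rot": [0,0,0],"fingers": 1},{"delta_pos": [0,-0.9,-0.3],"rot": [0,0,0],"fingers": 1},{"delta_pos": [0,-0.9,-0.9],"rot": [0,0,0],"fingers": 1},{"delta_pos": [0,-0.9,-0.9],"rot": [0,0,0],"fingers": 1},{"delta_pos": [-0.9,-0.9,-0.9],"rot": [0,0,0],"fingers": 1},{"delta_pos": [-0.9,0,-0.9],"rot": [0,0,0],"fingers": 1},{"delta_pos": [-0.9,0,-0.9],"rot": [0,0,0],"fingers": 1},{"delta_pos": [-0.9,0,0],"rot": [0,0,0],"fingers": 1},{"delta_pos": [-0.9,0,0],"rot": [0,0,0],"fingers": 1},{"delta_pos": [-0.9,0,0],"rot": [0,0,0],"fingers": 1},{"delta_pos": [0,0,0],"rot": [0,0,0],"fingers": 1}]'

```text
clock: 15.5
tcp_pos: [0.4096, -0.089, 0.1547]
orientation: [0.001, 0.786, 0.618, 0.0]
wrist_force: [0.7, 0.2, -0.1]
finger_gap: 0.0
```

```bash
cat > look.py <<'E'
import sys
from h import *
from workcell import env
np.set_printoptions(precision=4,suppress=True)
k=sys.argv[1]; tcpjig(env); im=[]
for n in("top","scene"):
    p,d=env.read_camera(n); c=env.get_calibration(n); K,R,t=c["mtx"],c["R"],c["t"]; np.savez(n+k+".npz",p=p,d=d,**c)
for kk in ("2",k):
  for n in("top","scene"):
    f=np.load(n+kk+".npz"); p,d,K,R,t=(f[i] for i in("p","d","mtx","R","t"))
    X=cloud(d,K,R,t); g=X[...,:2]-o; Q=np.stack([g@ex,g@ey,X[...,2]],-1)
    T=Q[(Q[...,0]>-.055)&(Q[...,0]<-.01)&(Q[...,2]>.06)&(Q[...,2]<.087)&(Q[...,1]>.033)&(Q[...,1]<.07)]
    print(kk,n,"tab y",len(T),np.percentile(T[:,1],[5,50,95,100]) if len(T) else "")
    B=Q[(Q[...,0]>-.1)&(Q[...,0]<-.04)&(Q[...,2]>.04)&(Q[...,2]<.094)&(abs(Q[...,1])<.025)]; print("   rear x",np.percentile(B[:,0],[5,20]) if len(B) else "")
    for a,b in ((.02,.03),(.03,.04),(.04,.05),(.05,.06)):
        N=Q[(Q[...,0]>a)&(Q[...,0]<b)&(abs(Q[...,1])<.012)]; print("   jaw x",a,b,len(N),np.median(N[:,2]) if len(N) else "")
    if kk==k:
        r=(slice(165,240),slice(240,330)) if n=="top" else (slice(150,235),slice(230,325))
        im.append(cv2.resize(p[r],(400,333) if n=="top" else (390,349),interpolation=cv2.INTER_CUBIC)[:333])
cv2.imwrite(f"pics/look{k}.png",np.hstack(im))
E
python3 look.py 3
```

```text
tcp jig -0.1415 0.152 0.1547 F jig 0.3 -0.7 t 15.5
2 top tab y 26 [0.0405 0.061  0.0634 0.0636]
   rear x [-0.0472 -0.0455]
   jaw x 0.02 0.03 24 0.08297310234448388
   jaw x 0.03 0.04 28 0.089698684328094
   jaw x 0.04 0.05 27 0.0976221811358902
   jaw x 0.05 0.06 20 0.09307495085546977
2 scene tab y 76 [0.0353 0.0553 0.0608 0.0614]
   rear x [-0.0712 -0.0703]
   jaw x 0.02 0.03 39 0.08279497187239022
   jaw x 0.03 0.04 38 0.09053771963074508
   jaw x 0.04 0.05 42 0.09752355247773617
   jaw x 0.05 0.06 5 0.09935988930531617
3 top tab y 35 [0.0376 0.0459 0.048  0.0485]
   rear x [-0.0679 -0.0604]
   jaw x 0.02 0.03 24 0.0702409178223155
   jaw x 0.03 0.04 25 0.07339075070032723
   jaw x 0.04 0.05 24 0.07332997446118936
   jaw x 0.05 0.06 29 0.07701106214311695
3 scene tab y 58 [0.035  0.0433 0.0456 0.0459]
   rear x [-0.0714 -0.07  ]
   jaw x 0.02 0.03 27 0.07043048605624457
   jaw x 0.03 0.04 26 0.0717032642518724
   jaw x 0.04 0.05 26 0.07454251301455818
   jaw x 0.05 0.06 29 0.07674858421037759
```

View pics/look3.png

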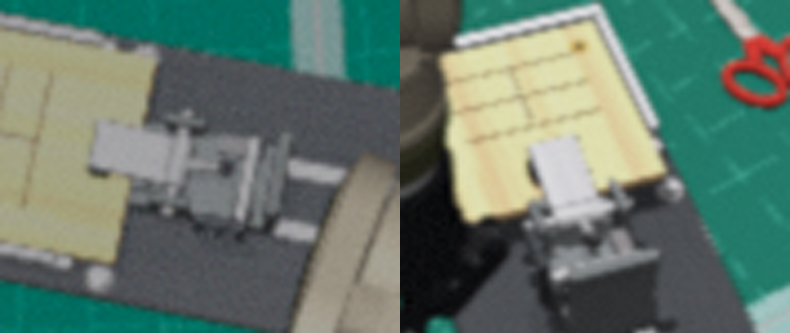

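The jaw is down: its slope is about 0.21 rad (0.62–0.7 before). The tab moved about 15 mm, the clamp's rear face hasn't shifted (-0.0714/-0.070), and the tool is clear. I'll check the bystanders and hand in.

```bash
python3 - <<'E'
from h import *
from workcell import env
for k in "03":
    f=np.load(f"scene{k}.npz"); X=cloud(f["d"],f["mtx"],f["R"],f["t"])
    for nm,a in (("pot",(.70,.79,-.405,-.31)),("book",(.46,.61,-.44,-.32)),("cone",(.37,.45,.31,.4))):
        W=X[(X[...,2]>.012)&(X[...,0]>a[0])&(X[...,0]<a[1])&(X[...,1]>a[2])&(X[...,1]<a[3])]
        print(k,nm,len(W),W.mean(0).round(4) if len(W) else "hidden")
tcpjig(env); print(env.hand_in())
E
```

```text
0 pot 1111 [ 0.7294 -0.3669  0.0751]
0 book 1039 [ 0.5358 -0.3782  0.0143]
0 cone 468 [0.4071 0.3447 0.0663]
3 pot 1111 [ 0.7294 -0.3669  0.075 ]
3 book 1013 [ 0.5353 -0.3777  0.0143]
3 cone 471 [0.4071 0.3447 0.0657]
tcp jig -0.1401 0.1524 0.1545 F jig -0.5 0.6 t 15.6
the job is handed in; nothing more can be done
None
```

The board is clamped: I pushed the clamp fully home with the jaw still open, then slid the thumb latch and the jaw snapped down onto the board. I backed the arm clear and handed in at 15.6 s.

**Last checks**
- **Clamp home:** the push ended in a hard stop at about 14 N. The board had moved 2–3 mm, up against the fence. The clamp's rear face had not shifted after the latch was pushed.
- **Jaw gripping:** its slope measured about 0.2 rad, close to the 0.21 expected when gripping. Before the latch moved it was about 0.65 rad.
- **Latch:** the tab moved about 15 mm, past the release point at about 10 mm.
- **Bystanders:** the glue pot, thread cone and swatch book were unmoved, within measuring noise.
- **Tool clear:** the wrist force at the end was no more than sensor noise.

**Checks that disagreed**
- **Throat position:** it came out about 2–5 mm further along jig x than the nominal 30 mm. I put this down to error in my estimate of the jig's origin, because the board edge and fence are offset the same way.
- **Latch force:** pushing the latch briefly took about 11 N sideways with 7 N upward, against the 3–4 N stated. It fell to zero once the jaw let go. I did not find the cause, but it stayed well under the 40 N limit.

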